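# Snap the terminal cover free and slide it off its bay

### The job

Get at the screw terminals of the grey unit: press the black snap tab in front of the cover straight down until it is fully in, then push the released cover by its rib over the tab, completely off its seat, so that the whole terminal bay lies open and the cover rests flat on the unit's deck. Only press and push: do not lift the cover, and leave everything else on the table where it stands.

Things in the scene. Friction and masses are not known exactly. Their poses are not given: they have to be found in the camera images.
- unit: Terminal unit: grey metal box fixed to the table, 212 mm long (own x), 100 mm wide (own y). Origin on the table, on its centre line, 115 mm from the rear face, 97 mm from the front face. Own +x = the way the cover slides off, z up. From rear to front: rear wall (x -115 to -100 mm, 70 mm high), terminal bay (x -100 to -28), deck (x -28 to 85), end stop bar (x 85 to 97, 80 mm high).
- bay_mid (a point): Middle of the terminal bay at ledge height, z = 66 mm, x = -64 mm of the unit; brass screws below. Cover's seat: ledges at z = 66 mm (|y| 28 to 39.5 mm) and, over the bay only, two lips (|y| 34 to 50 mm, top z = 77 mm) over the cover's edges, so it can only slide. Rear wall top is 2 mm below the cover's top face.
- deck_mid (a point): Middle of the flat deck's channel floor, z = 60 mm, x = 28 mm of the unit. The channel is 56 mm wide (|y| < 28 mm); beside it the ledges at z = 66 mm run on from the bay to the end stop, with guide walls outside them (|y| 39.5 to 50 mm, top z = 73.5 mm). No lips here.
- cover: Loose black plastic cover plate, 72 mm long (own x, as the unit's x), 76 wide, 6 thick, about 60 g; origin at the centre of its underside. Push rib across its top, own x -28 to -18 mm, 44 wide, 18 high. Starts at unit x = -62 mm: underside z = 66, top face 72, rib top 90 mm. Slides with about 1 N; tab out: 4 mm play; tab in: about 110 mm free to the end stop.
- rib_back (a point): Middle of the rear face (towards the unit's -x) of the cover's push rib, 9 mm above the cover's top face, 81 mm above the table. Moves with the cover; pushing here towards the unit's +x slides the cover off.
- tab (a joint): Travel in m of the snap tab: 0 standing out, 0.011 fully in; positive = pressed straight down. Starts 0 to 2 mm in. Moves against about 5 N of friction, stays where it is left (no spring), and blocks the cover until about 9 mm in; fully in, its top is 63 mm above the table.
- tab_top (a point): Centre of the snap tab's top face; moves with it. A black plastic block 32 mm long (unit x -22 to 10 mm) by 24 mm wide on the deck's centre line, 4 mm in front of the cover's leading edge. Standing out (joint 0) its top is 74 mm above the table.
- lens_mount: Bystander: a round lens in a black holder (40 mm across) on a steel post and 50 x 40 mm foot, 73 mm tall, loose beside the unit on its +y side. Origin under the foot.
- mirror_mount: Bystander: a thick round mirror holder (44 mm across) on a post and 50 x 40 mm foot, 77 mm tall, loose beside the unit on its -y side. Origin under the foot.
- driver: Bystander: a screwdriver 170 mm long lying on the table to the right.
- wrench: Bystander: a steel wrench 140 mm long lying on the table to the right.
- lens_case: Bystander: a closed white plastic lens case 60 x 60 x 25 mm on the left.
- jar: Bystander: a small jar 48 mm across, 60 mm tall, on the left.
- post: Bystander: a bare steel post 25 mm across, 50 mm tall, on the left.
- screw_tray: Bystander: a grey divided screw tray 90 x 70 x 25 mm on the left, near the robot.
Mind the look-alikes: they are no part of the job. What is shaped like the unit but purple is not meant.

How it is judged:
On the way, in this order (a step that is already met when the one before it is completed fails the run):
1. the tab is pressed in while the cover is still on its seat (value of joint tab above 0.009 m and x of cover in the frame of unit below -0.052 m), for 0.2 s.
2. the cover has slid off the bay onto the deck (x of cover in the frame of unit above 0.008 m), for 0.2 s.
At the end, for the whole second after the job is handed in: The tab is at least 8 mm in; the cover is wholly past the bay (its centre 8 mm or more beyond the unit origin along +x), lying flat and straight on the ledges (3 mm in height, 0.06 rad tilt, 0.1 rad turn) and at rest; all else stays within 15 mm (x of cover in the frame of unit between 0.008 and 0.056 m and z of cover in the frame of unit between 0.063 and 0.069 m and angle between cover's own z axis and vertical below 0.06 rad and angle between the x axis of cover and the x axis of unit, either way round below 0.1 rad and linear speed of cover below 0.01 m/s and value of joint tab above 0.008 m); the robot touches nothing.
It fails at once if the cover is lifted or tipped (z of cover in the frame of unit above 0.074 m or angle between cover's own z axis and vertical above 0.2 rad).
It fails at once if something else on the table is moved by more than 15 mm (distance of any of lens_mount, mirror_mount, driver, wrench, lens_case, jar, post, screw_tray from where it was at the start of the episode above 0.015 m).
It also fails if it takes over 38 s, if anything falls off the work surface, if the arm or the gripper's body presses on something with over 40 N, if the wrist force passes 120 N, or if a joint passes its speed limit or range.

### The arm

A 6-joint arm with a two-finger parallel gripper is mounted at the origin on the work surface. World frame = base frame: x ahead of the robot, y to its left, z up, the work surface at z = 0. Lengths are in m, angles in rad, forces in N, time in s.
With the tool pointing down it reaches from about 0.35 to 0.975 m from the base axis. Payload 4.9 kg.
Tool frame: the origin (TCP) lies between the finger pads; the fingertips stand 25 mm ahead of it and the grasp point (between the pads) lies 6 mm ahead of it (ctrl.tip_reach is the distance from the TCP to the fingertips, in m); z points along the fingers, y is the direction in which the jaws open and shut (so a half turn about z gives the same grasp; the last joint's range is limited). The gripper opens to 85 mm and grips with 20 to 120 N. Pads are 22 mm wide; open, the fingers measure 114 mm over their backs; the gripper's body (76 mm by 85 mm) begins 54 mm behind the grasp point. The pads swing forward as they close: fully open they stand 13 mm farther back than shut.
Start: joints at [-1.295, 0.053, 1.613, -0, 1.476, -0.119], TCP at [0.24, -0.577, 0.256] pointing down, gripper open.
Joint ranges: [-3.01, 3.01], [-1.01, 2.22], [0.06, 2.58], [-1.02, 4.17], [0.09, 2.62], [-3.14, 3.14]. Speed limits (rad/s): [2.57, 2.57, 3.14, 3.14, 3.14, 3.14].

### API

Orientations are given as a rotation vector (axis times angle).
In Python, from station import get_obs, get_image, camera_params, order, ctrl gives the robot as it stands.
- The arm moves only by the tool move_arm, never from a script. Its argument "deltas" is one flat list of numbers, 5 for each row, row after row: the opening, from -1 (shut) to 1 (fully open), so that 0 is half open, then the shift along the tool's x, y, z in m, then the turn about the tool's z in degrees. In form: [fingers, tx, ty, tz, turn, fingers, tx, ty, tz, turn, ...]. A call has 1 to 10 rows; each row is the pose to reach, as a shift and turn from the pose measured when the call began, along the tool's axes at that moment; what a row does not reach only later rows make up. A row lasts 1/10 s, in which the tool goes at most 50 mm and 8.59 degrees, less where a joint would pass 70% of its speed; a pose out of reach is approached as far as the arm can. A call with a gripper value outside its range is refused whole. The fingers move at their own pace and stop on an object; "force" is the grip in N (left out, the last holds). Time passes only in rows, so rows that repeat a pose let the fingers close. It gives the time, the measured TCP pose, the force and the opening at its end, in the units of the state.
- get_obs(): the state, without advancing time (a new reading comes with each control period).
- get_image(name): name is "scene" or "top" or "wrist"; returns the picture (400x640x3 uint8, red, green, blue); there is no depth.
- camera_params(name): a dict with "camera_matrix" (3x3 intrinsics, pixels), "extrinsics" (4x4, takes a point from camera to world coordinates); the wrist camera has in their place "tool_from_camera" (4x4, takes a point from camera to tool coordinates, whose origin is the TCP and whose axes are the flange's). Camera axes: x right, y up, looking along -z (the intrinsics and any distortion apply to the point x, -y, -z); pixel columns grow to the right and rows downward; lengths in m; the calibration is good to about 2 mm. The wrist camera is an equidistant fisheye: a pixel r from the principal point sees the ray r / f radians off the axis. A picture is of the moment at which its call begins: read the wrist's pose just before it. camera_params takes no time and is no camera call.
- order.finish_job(): hands the job in, once; it reports no verdict.
The state is a dict: "t": time; "q": joint angles; "dq": joint speeds; "effort": joint torques, N m; "tool_pos": TCP position; "tool_rot": TCP orientation; "contact_force": force on the tool from outside, world axes, zero at the start; "wrist_torque": the same for the moment, N m; "opening": finger opening in m.
Only numpy, scipy, OpenCV 4.12 (cv2) and the standard library are available. Lean on these libraries where they do the work, as an engineer would, in place of code of your own. Each camera call takes 0.05 s, during which the arm holds its last target. There are 200 camera calls.

## Working session

There is one attempt and no reset: what is moved stays moved. The work goes in short steps, Python scripts to look and compute and a tool call to move; the robot and the scene stay as the last step left them, time stands still between calls to the robot, and variables do not carry over. Pictures are saved under pics/ and viewed, about 8 in all and at most 12, crops included, and the job is handed in when it is done.

Besides the shell and the picture viewer there is one more tool, called after "Call:" by a JSON object that holds its "op" and its "data", one argument or row to a line. move_arm: Moves the arm, as the interface text tells. Its arguments: {"type":"object","properties":{"deltas":{"type":"array"},"force":{"type":"number"}},"required":["deltas"]}

```bash
mkdir -p pics
python3 - <<'E'
from station import *
import cv2,numpy as np
np.set_printoptions(precision=4,suppress=True)
o=get_obs();print(o['t'],o['tool_pos'],o['tool_rot'],o['contact_force'],o['opening'],ctrl.tip_reach)
for n in('top','scene'):
    cv2.imwrite(f'pics/{n}0.png',get_image(n)[:,:,::-1])
    p=camera_params(n);print(n,p)
print(camera_params('wrist'))
E
```

```text
0.0 [ 0.2402 -0.5764  0.2551] [-3.0786 -0.6157  0.0003] [-0.4657  0.1265  0.3373] 0.0851835205839936 0.025
top {'camera_matrix': array([[482.9281,   0.    , 321.1759],
       [  0.    , 482.9281, 207.174 ],
       [  0.    ,   0.    ,   1.    ]]), 'extrinsics': array([[-0.021 ,  0.9918, -0.1261,  0.3033],
       [-0.9998, -0.0212,  0.0001,  0.0036],
       [-0.0026,  0.126 ,  0.992 ,  1.449 ],
       [ 0.    ,  0.    ,  0.    ,  1.    ]])}
scene {'camera_matrix': array([[448.7724,   0.    , 315.2515],
       [  0.    , 448.7724, 202.2559],
       [  0.    ,   0.    ,   1.    ]]), 'extrinsics': array([[ 0.7745, -0.4369,  0.4575,  1.0031],
       [ 0.6326,  0.5412, -0.5541, -0.6307],
       [-0.0055,  0.7185,  0.6955,  0.9012],
       [ 0.    ,  0.    ,  0.    ,  1.    ]])}
{'camera_matrix': array([[309.7069,   0.    , 316.7325],
       [  0.    , 309.7069, 201.6121],
       [  0.    ,   0.    ,   1.    ]]), 'tool_from_camera': array([[ 0.0003,  0.9597,  0.2811,  0.072 ],
       [ 1.    , -0.0008,  0.0016, -0.0006],
       [ 0.0017,  0.2811, -0.9597, -0.1186],
       [ 0.    ,  0.    ,  0.    ,  1.    ]])}
```

View pics/top0.png

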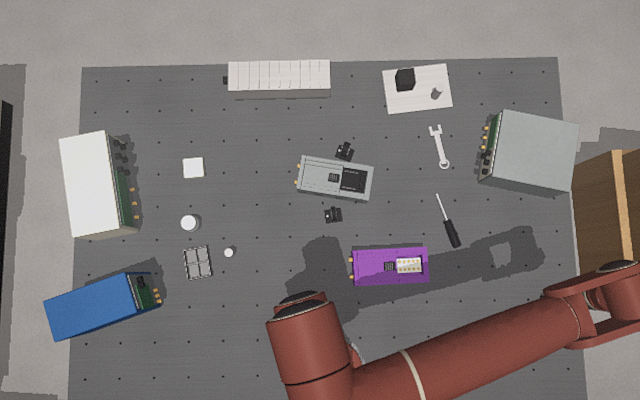

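View pics/scene0.png

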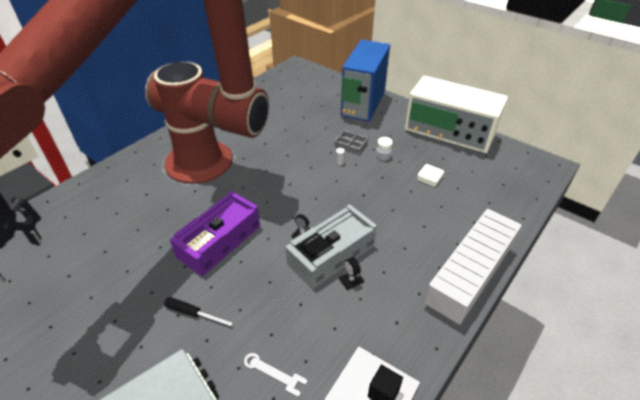

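Candidates: the grey unit at top (335,178) with cover at (354,180) and tab at (333,177), and the purple look-alike at (390,266) with its bay already open. By the description it is the grey one. Next is a close crop.

Run:
```python
import cv2
a=cv2.imread('pics/top0.png')[135:230,285:385]
cv2.imwrite('pics/crop0.png',cv2.resize(a,None,fx=6,fy=6,interpolation=cv2.INTER_CUBIC))
```

```text
(no output)
```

View pics/crop0.png

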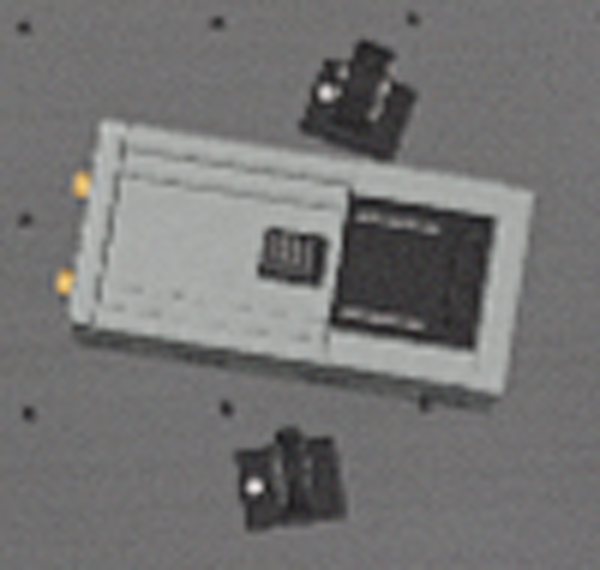

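```bash
cat > h.py <<'E'
from station import *
import cv2,numpy as np
from scipy.spatial.transform import Rotation as R
from scipy.optimize import least_squares
np.set_printoptions(precision=4,suppress=True)
def U2W(p,P): # pose x,y,yaw ; unit pts
    P=np.atleast_2d(P).astype(float); c,s=np.cos(p[2]),np.sin(p[2])
    return np.c_[p[0]+c*P[:,0]-s*P[:,1],p[1]+s*P[:,0]+c*P[:,1],P[:,2]]
def proj(n,W):
    q=camera_params(n);K=q['camera_matrix'];T=np.linalg.inv(q['extrinsics'])
    c=W@T[:3,:3].T+T[:3,3];c=c*[1,-1,-1]
    v=c@K.T;return v[:,:2]/v[:,2:]
def projw(W,pos,rot):
    q=camera_params('wrist');K=q['camera_matrix'];M=np.eye(4);M[:3,:3]=R.from_rotvec(rot).as_matrix();M[:3,3]=pos
    T=np.linalg.inv(M@q['tool_from_camera'])
    c=W@T[:3,:3].T+T[:3,3];c=c*[1,-1,-1]
    r=np.hypot(c[:,0],c[:,1]);th=np.arctan2(r,c[:,2])
    return np.c_[K[0,2]+K[0,0]*th*c[:,0]/r,K[1,2]+K[1,1]*th*c[:,1]/r]
def goal(p,ux,uy,tipz,flip=0):
    "shift in tool axes (m) and turn (deg) to put tip at unit (ux,uy), tip height tipz, tool x along unit x"
    o=get_obs();M=R.from_rotvec(o['tool_rot']).as_matrix()
    w=U2W(p,[ux,uy,tipz+ctrl.tip_reach])[0]
    d=M.T@(w-o['tool_pos']);yaw=np.arctan2(M[1,0],M[0,0])
    t=-np.degrees((p[2]+flip*np.pi-yaw+np.pi)%(2*np.pi)-np.pi)
    return d,t
E
python3 - <<'E'
from h import *
P=np.array([[97,-50,80],[97,50,80],[-115,-50,70],[-115,50,70],[-6,0,73]])/1e3
px=np.array([[102,122],[72,325],[535,188],[505,393],[293,257]]);px=[285,135]+(px+.5)/6-.5
r=least_squares(lambda p:(proj('top',U2W(p,P))-px).ravel(),[.4,0,1.4])
print(r.x,r.fun);p=r.x
print(U2W(p,[[-.006,0,.073],[-.09,0,.08]]))
print(goal(p,-.005,0,.13),goal(p,-.005,0,.13,1)); print(get_obs()['t'])
E
```

```text
[ 0.5654 -0.0297  1.4024] [-0.1799  0.0584 -0.4717 -0.0745 -0.1753  0.2903  0.1978 -0.2077  0.6309
 -0.0673]
[[ 0.5643 -0.0356  0.073 ]
 [ 0.5503 -0.1184  0.08  ]]
(array([ 0.5077, -0.3752,  0.101 ]), np.float64(-57.73141635099474)) (array([ 0.5077, -0.3752,  0.101 ]), np.float64(122.26858364900527))
0.1
```

Call:
{"op": "move_arm", "data": {
  "deltas": [-1,0.05,-0.038,0.005,-6,-1,0.1,-0.075,0.01,-12,-1,0.15,-0.113,0.015,-18,-1,0.2,-0.15,0.02,-24,-1,0.25,-0.188,0.025,-30,-1,0.3,-0.225,0.03,-36,-1,0.35,-0.263,0.035,-42,-1,0.4,-0.3,0.04,-48,-1,0.45,-0.338,0.045,-54,-1,0.508,-0.375,0.05,-58]
}}

```text
t: 1.1
tool_pos: [0.4944, -0.1458, 0.2157]
tool_rot: [-2.391, -2.035, -0.001]
contact_force: [0.9, -1.5, -0.5]
opening: 0.0001
```

Run:
```python
from h import *
p=[.5654,-.0297,1.4024]
o=get_obs();print(o['t'],o['tool_pos'],o['tool_rot'],o['dq'],goal(p,-.005,0,.13))
```

```text
1.1 [ 0.4944 -0.1458  0.2157] [-2.3908 -2.0354 -0.0011] [ 0.9805  0.3282 -0.2219 -0.0006 -0.1201  0.3036] (array([0.1208, 0.0516, 0.0608]), np.float64(0.4678330191833783))
```

Call:
{"op": "move_arm", "data": {
  "deltas": [-1,0.045,0.02,0.015,0,-1,0.09,0.04,0.03,0,-1,0.12,0.051,0.04,0.5,-1,0.12,0.051,0.04,0.5,-1,0.12,0.051,0.04,0.5,-1,0.12,0.051,0.04,0.5]
}}

```text
t: 1.7
tool_pos: [0.5636, -0.0361, 0.1759]
tool_rot: [-2.4, -2.024, -0.001]
contact_force: [-0.1, -0.3, 0.5]
opening: 0.0002
```

Run:
```python
from h import *
p=[.5654,-.0297,1.4024]
o=get_obs();print(o['t'],o['tool_pos'],o['tool_rot'],o['contact_force'],goal(p,-.005,0,.08))
im=get_image('wrist')[:,:,::-1].copy();cv2.imwrite('pics/w0.png',im)
P=np.array([[97,-50,80],[97,50,80],[85,-39.5,73.5],[85,39.5,73.5],[-115,-50,70],[-115,50,70],[-22,-12,73],[-22,12,73],[10,-12,73],[10,12,73],[-90,-22,90],[-90,22,90]])/1e3
uv=projw(U2W(p,P),o['tool_pos'],o['tool_rot']);print(uv)
s=1.25
im=cv2.resize(im,None,fx=s,fy=s,interpolation=cv2.INTER_CUBIC)
for u in uv: cv2.drawMarker(im,tuple(int(v) for v in u*s),(0,0,255),0,8)
cv2.imwrite('pics/w0m.png',im)
```

```text
1.7 [ 0.5636 -0.0361  0.1759] [-2.4005 -2.0243 -0.0006] [-0.0872 -0.2657  0.4567] (array([0.0015, 0.0008, 0.0709]), np.float64(-0.07082201447258142))
[[390.0626  71.3676]
 [245.4001  71.3992]
 [373.5459  88.1419]
 [261.9377  88.1694]
 [372.329  322.5983]
 [263.1113 322.6517]
 [333.4032 230.6346]
 [302.1844 230.6486]
 [334.0565 190.2028]
 [301.5401 190.2156]
 [344.8302 315.1746]
 [290.7232 315.2031]]
```

View pics/w0m.png

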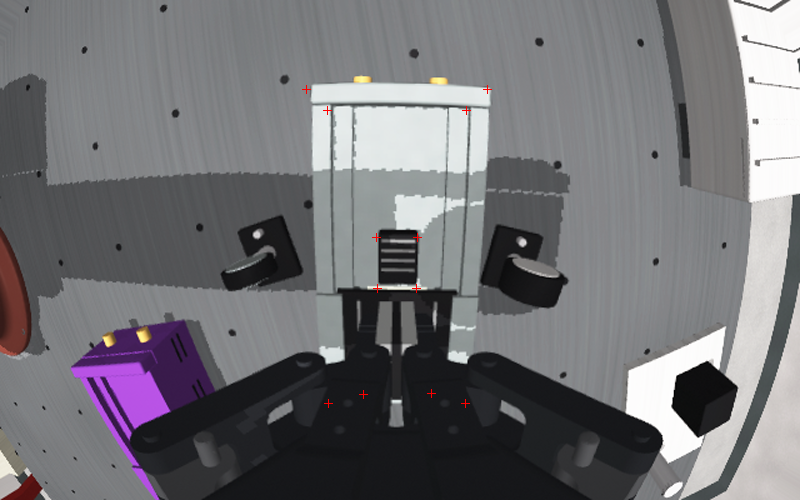

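The unit fills the wrist view, with the tab at about (378–417, 231–284) in the enlarged picture. It sits a few mm off my markers, so I'll zoom to refine.

Run:
```python
import cv2
a=cv2.imread('pics/w0.png')[60:250,230:410]
cv2.imwrite('pics/w0c.png',cv2.resize(a,None,fx=3,fy=3,interpolation=cv2.INTER_CUBIC))
```

```text
(no output)
```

View pics/w0c.png

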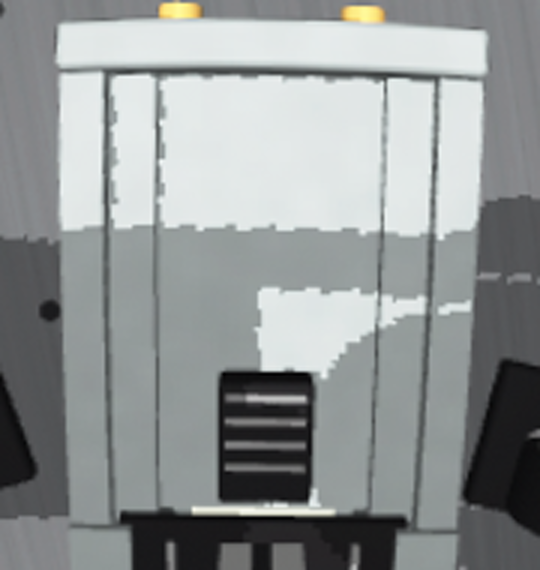

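Run:
```python
from h import *
o=get_obs();
P=np.array([[97,50,80],[97,-50,80],[85,39.5,73.5],[85,-39.5,73.5],[-28,50,76],[-28,-50,76],[-28,39.5,76],[-28,-39.5,76],[10,12,73],[10,-12,73],[-22,12,73],[-22,-12,73]])/1e3
px=np.array([[58,25],[486,31],[107,73],[437,77],[70,526],[458,530],[118,525],[415,529],[219,376],[312,375],[220,500],[311,500]])
px=[230,60]+(px+.5)/3-.5
def f(p,b=0):
    Q=P.copy();Q[8:,2]=.074-p[3]
    return (projw(U2W(p,Q),o['tool_pos'],o['tool_rot'])-px)
r=least_squares(lambda p:np.r_[f(p).ravel(),(p[3]-.001)/.0007],[.565,-.03,1.4,.001])
print(r.x);print(f(r.x))
p=r.x
print(o['t'],goal(p,-.005,0,.08))
```

```text
[ 0.5665 -0.0274  1.3884  0.0017]
[[-0.9046 -1.4506]
 [ 0.8464 -1.2894]
 [-1.0055 -0.4003]
 [ 0.4677 -0.1065]
 [ 0.4216 -0.3557]
 [ 0.1416 -0.1984]
 [-2.2684  0.3152]
 [ 1.2375  0.1651]
 [-0.1723  1.0403]
 [ 1.2947  1.7799]
 [-0.4682  0.2885]
 [ 0.4062  0.654 ]]
1.75 (array([0.0043, 0.0013, 0.0712]), np.float64(0.6908760697379218))
```

Call:
{"op": "move_arm", "data": {
  "deltas": [-1,0.005,0.001,0.03,0.7,-1,0.005,0.001,0.06,0.7,-1,0.005,0.001,0.071,0.7,-1,0.005,0.001,0.073,0.7,-1,0.005,0.001,0.075,0.7,-1,0.005,0.001,0.077,0.7,-1,0.005,0.001,0.079,0.7,-1,0.005,0.001,0.081,0.7,-1,0.005,0.001,0.083,0.7,-1,0.005,0.001,0.083,0.7]
}}

```text
t: 2.75
tool_pos: [0.5664, -0.0317, 0.0944]
tool_rot: [2.414, 2.01, 0.003]
contact_force: [-0.3, -1.1, 3.6]
opening: 0.0001
```

Call:
{"op": "move_arm", "data": {
  "deltas": [-1,0,0,0.0015,0,-1,0,0,0.003,0,-1,0,0,0.0045,0,-1,0,0,0.0055,0,-1,0,0,0.0065,0,-1,0,0,0.007,0,-1,0,0,0.0075,0,-1,0,0,0.0075,0]
}}

```text
t: 3.55
tool_pos: [0.5665, -0.0317, 0.088]
tool_rot: [2.414, 2.01, 0.002]
contact_force: [-4.2, -0.2, 9.3]
opening: -0.0002
```

Call:
{"op": "move_arm", "data": {
  "deltas": [-1,0,0,0.001,0,-1,0,0,0.002,0,-1,0,0,0.003,0,-1,0,0,0.003,0]
}}

```text
t: 3.95
tool_pos: [0.5667, -0.0317, 0.0879]
tool_rot: [-2.414, -2.01, -0.001]
contact_force: [-10.5, 1.3, 19.5]
opening: -0.0002
```

Call:
{"op": "move_arm", "data": {
  "deltas": [-1,0,0,-0.03,0,-1,0,0,-0.055,0,-1,-0.03,0,-0.06,0,-1,-0.07,0,-0.06,0,-1,-0.115,0,-0.06,0,-1,-0.115,0,-0.06,0,-1,-0.115,0,-0.06,0,-1,-0.115,0,-0.06,0]
}}

```text
t: 4.75
tool_pos: [0.5457, -0.1441, 0.1471]
tool_rot: [-2.412, -2.01, -0.001]
contact_force: [-0.7, -0.3, -0.1]
opening: -0.0001
```

Run:
```python
from h import *
p=[.5665,-.0274,1.3884]
o=get_obs();print(o['t'],o['tool_pos'],o['tool_rot'],o['contact_force'],goal(p,-.115,0,.078))
im=get_image('wrist')[:,:,::-1].copy()
P=np.array([[-22,-12,63],[-22,12,63],[10,-12,63],[10,12,63],[-90,-22,90],[-90,22,90],[-80,-22,90],[-80,22,90],[-26,38,72],[-26,-38,72]])/1e3
uv=projw(U2W(p,P),o['tool_pos'],o['tool_rot'])
s=2;im=im[100:400,140:500]
im=cv2.resize(im,None,fx=s,fy=s,interpolation=cv2.INTER_CUBIC)
for u in uv: cv2.drawMarker(im,tuple(int(v) for v in (u-[140,100])*s),(0,0,255),0,8)
cv2.imwrite('pics/w1m.png',im)
```

```text
4.75 [ 0.5457 -0.1441  0.1471] [-2.4124 -2.0101 -0.0007] [-0.7375 -0.2673 -0.1204] (array([ 0.0034, -0.0007,  0.0442]), np.float64(0.056792917488739894))
```

View pics/w1m.png

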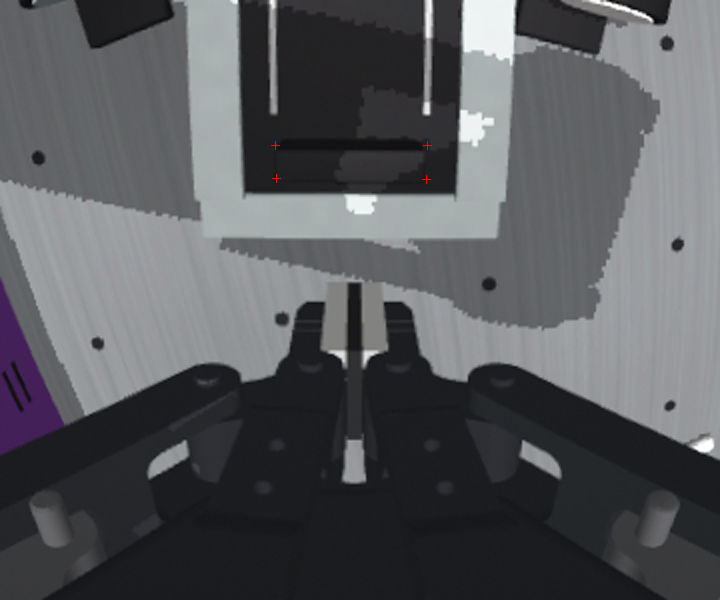

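Call:
{"op": "move_arm", "data": {
  "deltas": [-1,0,0,0.02,0,-1,0,0,0.04,0,-1,0,-0.001,0.043,0,-1,0,-0.001,0.043,0,-1,0.01,-0.001,0.043,0,-1,0.016,-0.001,0.043,0,-1,0.021,-0.001,0.043,0,-1,0.026,-0.001,0.043,0,-1,0.031,-0.001,0.043,0,-1,0.036,-0.001,0.043,0]
}}

```text
t: 5.8
tool_pos: [0.5514, -0.1078, 0.1045]
tool_rot: [-2.412, -2.011, -0.001]
contact_force: [0.3, -0.7, 1.3]
opening: -0.0
```

Call:
{"op": "move_arm", "data": {
  "deltas": [-1,0.008,0,0,0,-1,0.016,0,0,0,-1,0.024,0,0,0,-1,0.032,0,0,0,-1,0.04,0,0,0,-1,0.048,0,0,0,-1,0.056,0,0,0,-1,0.064,0,0,0,-1,0.07,0,0,0,-1,0.074,0,0,0]
}}

```text
t: 6.8
tool_pos: [0.5648, -0.0343, 0.1045]
tool_rot: [-2.412, -2.012, -0.001]
contact_force: [0.2, -0.3, -0.9]
opening: -0.0003
```

Run:
```python
from h import *
p=[.5665,-.0274,1.3884]
o=get_obs();M=R.from_rotvec(o['tool_rot']).as_matrix()
print(o['t'],o['contact_force'],'tip unit x',-goal(p,0,0,.08)[0])
im=get_image('wrist')[:,:,::-1].copy()
uv=projw(U2W(p,np.array([[66,38,72],[66,-38,72],[97,50,80],[97,-50,80],[-28,50,77],[-28,-50,77]])/1e3),o['tool_pos'],o['tool_rot'])
s=2;im=im[50:350,140:500]
im=cv2.resize(im,None,fx=s,fy=s,interpolation=cv2.INTER_CUBIC)
for u in uv: cv2.drawMarker(im,tuple(int(v) for v in (u-[140,50])*s),(0,0,255),0,8)
cv2.imwrite('pics/w2m.png',im)
```

```text
6.8 [ 0.2186 -0.3024 -0.888 ] tip unit x [-0.0071 -0.0004  0.0005]
```

View pics/w2m.png

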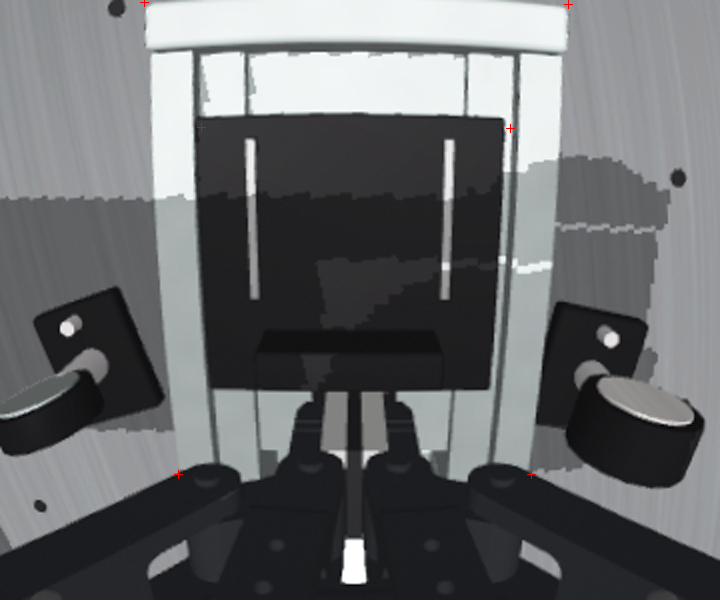

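The cover lies straight on the deck. Its front edge, at row 117, is about 2–4 mm past my x=66 marker, so its centre is near 32 mm. Now I'll back off and lift clear.

Call:
{"op": "move_arm", "data": {
  "deltas": [-1,-0.008,0,0,0,-1,-0.02,0,0,0,-1,-0.03,0,-0.03,0,-1,-0.05,0,-0.07,0,-1,-0.08,0,-0.11,0,-1,-0.11,0,-0.13,0,-1,-0.11,0,-0.13,0,-1,-0.11,0,-0.13,0,-1,-0.11,0,-0.13,0]
}}

```text
t: 7.75
tool_pos: [0.5443, -0.1422, 0.2326]
tool_rot: [-2.409, -2.01, 0.001]
contact_force: [-0.9, 0.2, 0.1]
opening: 0.0001
```

Run:
```python
from h import *
p=[.5665,-.0274,1.3884]
o=get_obs();print(o['t'],o['tool_pos'],o['contact_force'])
im=get_image('wrist')[:,:,::-1].copy()
uv=projw(U2W(p,np.array([[68,38,72],[68,-38,72],[97,50,80],[97,-50,80],[-28,50,77],[-28,-50,77]])/1e3),o['tool_pos'],o['tool_rot'])
a=im[30:330,140:500];s=2
a=cv2.resize(a,None,fx=s,fy=s,interpolation=cv2.INTER_CUBIC)
for u in uv: cv2.drawMarker(a,tuple(int(v) for v in (u-[140,30])*s),(0,0,255),0,8)
cv2.imwrite('pics/w3m.png',a)
```

```text
7.75 [ 0.5443 -0.1422  0.2326] [-0.9114  0.1776  0.0636]
```

View pics/w3m.png

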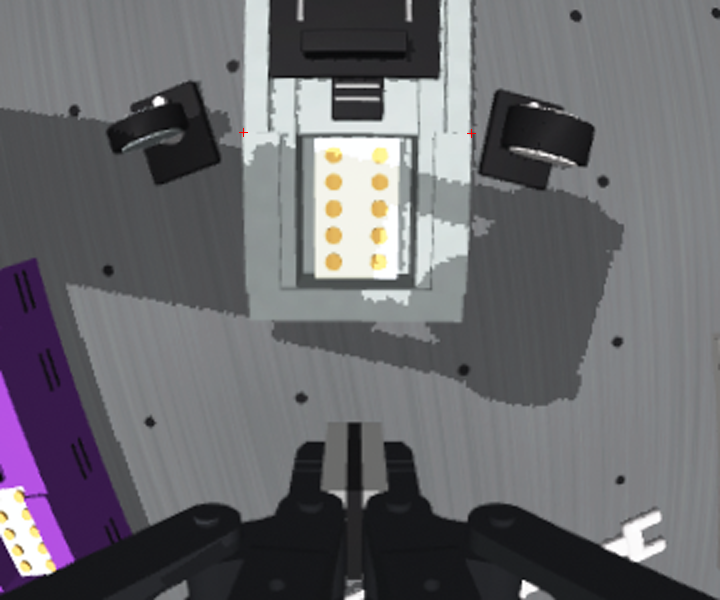

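```bash
python3 -c "
from station import *
print(get_obs()['t']);print(order.finish_job())"
```

```text
7.8
the job is handed in; nothing more can be done
None
```

The cover is off the terminal bay of the grey unit and lying on the deck, and I handed the job in at t = 7.8 s. No verdict was reported.

- **Tab:** I pressed it with shut fingers until the tip stopped at about 63 mm and the force rose to about 20 N, so it is fully in.
- **Cover:** I pushed it by the rib with about 1 N. From the finger position and the last pictures, its centre is near x = 32 mm of the unit (allowed 8 to 56 mm). It lies straight and looks flat; I did not measure its height or tilt.
- **Last picture:** the whole bay with its brass screws is open, the lens and mirror mounts stand as before, and the arm is clear of everything.
- **Disagreement:** the top-camera pose of the unit was about 2.5 mm and 0.8° off the wrist-camera pose. I used the wrist one, and the rib and contact positions agreed with it to about 1–3 mm.

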